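# Fetch the hemmed-in jar to the scale and restore the perfumer's bottles

## Task

Clear the three dropper bottles off the wooden riser and stand them all in the steel tray, then take the low white-lidded jar from behind them and set it in the middle of the scale's pan while the bottles wait in the tray, and then put each bottle back in the middle of the coaster of its own colour. Keep the bottles and the jar upright, set them down gently without dropping them, and leave the glass beaker where it is.

Things in the scene. Friction and masses are not known exactly. Their poses are not given: they have to be found in the camera images.
- bottle_red: Loose amber glass dropper bottle with a red cap and red rubber bulb, 132 mm tall, about 0.1 kg. Origin: centre of its underside, z up along the bottle. Round amber body 38 mm in diameter up to 60 mm, narrowing to the neck at 72 mm; straight round cap 28 mm in diameter from 72 to 108 mm (take it here from above); bulb 17 mm in diameter above that to 132 mm. Starts on the coaster of its own colour.
- bottle_yellow: Loose amber glass dropper bottle with a yellow cap and yellow rubber bulb, 132 mm tall, about 0.1 kg. Origin: centre of its underside, z up along the bottle. Round amber body 38 mm in diameter up to 60 mm, narrowing to the neck at 72 mm; straight round cap 28 mm in diameter from 72 to 108 mm (take it here from above); bulb 17 mm in diameter above that to 132 mm. Starts on the coaster of its own colour.
- bottle_blue: Loose amber glass dropper bottle with a blue cap and blue rubber bulb, 132 mm tall, about 0.1 kg. Origin: centre of its underside, z up along the bottle. Round amber body 38 mm in diameter up to 60 mm, narrowing to the neck at 72 mm; straight round cap 28 mm in diameter from 72 to 108 mm (take it here from above); bulb 17 mm in diameter above that to 132 mm. Starts on the coaster of its own colour.
- jar: Loose low round amber jar with a white lid, 48 mm in diameter over its whole height of 46 mm, about 0.12 kg. Origin: centre of its underside, z up. Stands on the wooden riser (270 x 190 mm board, top 15 mm above the table), with the three bottles round its near half, their axes about 56 mm from its own, neighbours about 64 mm apart, too close for a gripper to reach down to it.
- coaster_red: Fixed flat red coaster on the wooden riser, disc 60 mm in diameter and 3 mm thick. Origin: centre of its underside (its top is 3 mm above the origin, 18 mm above the table). The place of the bottle with the red cap.
- coaster_yellow: Fixed flat yellow coaster on the wooden riser, disc 60 mm in diameter and 3 mm thick. Origin: centre of its underside (its top is 3 mm above the origin, 18 mm above the table). The place of the bottle with the yellow cap.
- coaster_blue: Fixed flat blue coaster on the wooden riser, disc 60 mm in diameter and 3 mm thick. Origin: centre of its underside (its top is 3 mm above the origin, 18 mm above the table). The place of the bottle with the blue cap.
- tray: Fixed empty steel tray for parking the bottles, on the table to one side (left or right). 230 mm long along its x axis, 110 mm wide along its y axis, rim 18 mm high, walls and floor 4 mm thick (inside 222 x 102 mm). Origin: centre of its underside; inner floor 4 mm above it. Room for the three bottles in a row along x.
- scale: Fixed white laboratory scale on the table at the side opposite the tray, with a round steel pan 110 mm in diameter. Origin: on the table directly under the centre of the pan; the pan's flat top is 40 mm above it and does not give. The white housing reaches 105 mm from the origin along -x, 65 mm along +x and 70 mm along both y, 30 mm high.
- beaker: Loose empty clear glass beaker, 54 mm in diameter, 75 mm tall, standing on the riser about 100 mm behind the jar, up to 20 mm to either side (farther from the robot). Origin: centre of its underside. Not to be disturbed.

How it is judged:
On the way, in this order (a step that is already met when the one before it is completed fails the run):
1. all three bottles stand upright in the tray at once (x of bottle_red in the frame of tray between -0.1 and 0.1 m and y of bottle_red in the frame of tray between -0.04 and 0.04 m and z of each of bottle_red, bottle_yellow, bottle_blue in the frame of tray below 0.009 m and angle between each of bottle_red, bottle_yellow, bottle_blue's own z axis and vertical below 0.1 rad and x of bottle_yellow in the frame of tray between -0.1 and 0.1 m and y of bottle_yellow in the frame of tray between -0.04 and 0.04 m and x of bottle_blue in the frame of tray between -0.1 and 0.1 m and y of bottle_blue in the frame of tray between -0.04 and 0.04 m), for 0.2 s.
2. the jar stands on the middle of the scale's pan while the three bottles still stand in the tray (all of step 1 and horizontal distance between jar and scale below 0.015 m and z of jar in the frame of scale between 0.036 and 0.045 m and angle between jar's own z axis and vertical below 0.1 rad), for 0.2 s.
At the end, for the whole second after the job is handed in: Each bottle stands upright on the coaster of its own colour, its axis within 15 mm of the coaster's centre; the jar stands upright on the scale's pan within 15 mm of its centre; the beaker is upright within 20 mm of where it was; all are released and at rest (horizontal distance between bottle_red and coaster_red below 0.015 m and z of bottle_red in the frame of coaster_red below 0.008 m and angle between each of bottle_red, bottle_yellow, bottle_blue, jar's own z axis and vertical below 0.1 rad and horizontal distance between bottle_yellow and coaster_yellow below 0.015 m and z of bottle_yellow in the frame of coaster_yellow below 0.008 m and horizontal distance between bottle_blue and coaster_blue below 0.015 m and z of bottle_blue in the frame of coaster_blue below 0.008 m and horizontal distance between jar and scale below 0.015 m and z of jar in the frame of scale between 0.036 and 0.045 m and linear speed of each of bottle_red, bottle_yellow, bottle_blue, jar, beaker below 0.02 m/s and distance of beaker from where it was at the start of the episode below 0.02 m and angle between beaker's own z axis and vertical below 0.2 rad); the robot touches nothing.
It fails at once if a bottle or the jar is tipped by more than 0.5 rad (angle between any of bottle_red, bottle_yellow, bottle_blue, jar's own z axis and vertical above 0.5 rad).
It fails at once if a bottle or the jar is dropped from more than about 25 mm or knocked away (faster than 0.7 m/s while not in the fingers) ((linear speed of bottle_red above 0.7 m/s and contact force between the fingers and bottle_red below 0.05 N) or (linear speed of bottle_yellow above 0.7 m/s and contact force between the fingers and bottle_yellow below 0.05 N) or (linear speed of bottle_blue above 0.7 m/s and contact force between the fingers and bottle_blue below 0.05 N) or (linear speed of jar above 0.7 m/s and contact force between the fingers and jar below 0.05 N)).
It fails at once if the beaker is shifted by more than 20 mm or tipped (distance of beaker from where it was at the start of the episode above 0.02 m or angle between beaker's own z axis and vertical above 0.2 rad).
It also fails if it takes over 138 s, if anything falls off the work surface, if the arm or the gripper's body presses on something with over 40 N, if the wrist force passes 120 N, or if a joint passes its speed limit or range.

## Robot

A 6-joint arm with a two-finger parallel gripper is mounted at the origin on the work surface. World frame = base frame: x ahead of the robot, y to its left, z up, the work surface at z = 0. Lengths are in m, angles in rad, forces in N, time in s.
With the tool pointing down it reaches from about 0.325 to 0.9 m from the base axis. Payload 3.5 kg.
Tool frame: the origin (TCP) lies between the finger pads; the fingertips stand 19 mm ahead of it and the grasp point (between the pads) is the TCP; z points along the fingers, y is the line along which they close (so a half turn about z gives the same grasp; the last joint's range is limited). The gripper opens to 85 mm and grips with 20 to 120 N. Pads are 22 mm wide; open, the fingers measure 114 mm over their backs; the gripper's body (76 mm by 85 mm) begins 54 mm behind the grasp point. The pads swing forward as they close: fully open they stand 13 mm farther back than shut.
Start: joints at [1.148, 0.276, -0.026, 1.268, 0, 1.467], TCP at [0.196, 0.593, 0.25] pointing down, gripper open.
Joint ranges: [-3.12, 3.12], [-0.85, 1.88], [-1.08, 1.24], [-1.95, 2.15], [-1.57, 1.53], [-3.14, 3.14]. Speed limits (rad/s): [2.57, 2.57, 3.14, 3.14, 3.14, 3.14].

## Interface

Orientations are given as [roll, pitch, yaw] about the fixed x, y, z axes, in that order (R = Rz(yaw) Ry(pitch) Rx(roll)).
In Python, from station import state, optics, ctrl gives the robot as it stands.
- The arm moves only by the tool servo_tool, never from a script. Its arguments are lists of equal length, an entry for each row: "travel": the shift along the tool's x, y, z in cm, a list of three; "rot": the turn, a rotation vector about the tool's x, y, z in rad, a list of three. In form: {"travel": [[tx, ty, tz], ...], "rot": [[rx, ry, rz], ...]}. A call has exactly 8 rows; each row shifts and turns the commanded pose from where the row before left it, along the tool's axes as they then stand; what a row does not reach is not made up. A row lasts 1/10 s, in which the tool goes at most 50 mm and 8.59 degrees, less where a joint would pass 70% of its speed; a pose out of reach is approached as far as the arm can. A call is refused whole if a number of a shift passes 5 or a number of a turn 0.15, either way. A call with a gripper value outside its range is refused whole. "gripper" is the closure, from -1 (fully open) to 1 (shut), so that 0 is half open, set as the call begins (left out, the last holds). The fingers move at their own pace and stop on an object; "squeeze" is the grip in N (left out, the last holds). Time passes only in rows, so rows that do not move let the fingers close, or fill a call up. It gives the time, the measured TCP pose, the force, the opening and the grip force at its end, in the units of the state.
- state(): the state, without advancing time (a new reading comes with each control period).
- optics.read_camera(name): name is "side" or "top" or "wrist"; returns the picture (384x512x3 uint8, red, green, blue); there is no depth.
- optics.get_calibration(name): a dict with "fovy" (degrees; the focal length in pixels is half the picture's height over the tangent of half this angle, whatever the lens; pixels are square), "cx", "cy" (the principal point, pixels), "dist_coeffs" ([k1, k2, p1, p2, k3] as OpenCV has them; the pictures are not rectified), "origin" and "orientation" of the camera in the world; the wrist camera has in their place "T_tool_cam" (4x4, takes a point from camera to tool coordinates, whose origin is the TCP and whose axes are the flange's). Camera axes: x right, y down, z forward; pixel columns grow to the right and rows downward; lengths in m; the calibration is good to about 2 mm. A picture is of the moment at which its call begins: read the wrist's pose just before it. get_calibration takes no time and is no camera call.
- ctrl.job_done(): hands the job in; it is judged then, once.
The state is a dict: "time_s": time; "q": joint angles; "joint_vel": joint speeds; "joint_efforts": joint torques, N m; "position": TCP position; "orientation": TCP orientation; "wrist_force": force on the tool from outside, world axes, zero at the start; "moment": the same for the moment, N m; "finger_gap": finger opening in m; "gripper_force": force on a finger pad.
Only numpy, scipy, OpenCV 4.12 (cv2) and the standard library are available. Lean on these libraries where they do the work, as an engineer would, in place of code of your own. Each camera call takes 0.05 s, during which the arm holds its last target. There are 200 camera calls.

## Working session

There is one attempt and no reset: what is moved stays moved. The work goes in short steps, Python scripts to look and compute and a tool call to move; the robot and the scene stay as the last step left them, time stands still between calls to the robot, and variables do not carry over. Pictures are saved under pics/ and viewed, at most 14 in all, crops included, and the job is handed in when it is done.

Besides the shell and the picture viewer there is one more tool, called after "Emit:" by a JSON object that holds its "op" and its "data", one argument or row to a line. servo_tool: Moves the arm, as the interface text tells. Its arguments: {"type":"object","properties":{"travel":{"type":"array","items":{"type":"array","items":{"type":"number"}}},"rot":{"type":"array","items":{"type":"array","items":{"type":"number"}}},"gripper":{"type":"number"},"squeeze":{"type":"number"}},"required":["travel","rot"]}

```bash
ls; mkdir -p pics; cat > h.py <<'E'
import numpy as np, cv2
from scipy.spatial.transform import Rotation as R
from station import state, optics, ctrl
def cal(name, st=None):
    c=optics.get_calibration(name); f=192/np.tan(np.radians(c["fovy"])/2)
    K=np.array([[f,0,c["cx"]],[0,f,c["cy"]],[0,0,1]]); D=np.array(c["dist_coeffs"],float)
    if name=="wrist":
        T=np.eye(4); T[:3,:3]=R.from_euler("xyz",st["orientation"]).as_matrix(); T[:3,3]=st["position"]
        T=T@np.array(c["T_tool_cam"])
    else:
        T=np.eye(4); o=np.array(c["orientation"])
        T[:3,:3]=R.from_euler("xyz",o).as_matrix() if o.size==3 else o.reshape(3,3)
        T[:3,3]=c["origin"]
    return K,D,T
def ray(px,C):
    K,D,T=C; p=cv2.undistortPoints(np.array(px,float).reshape(-1,1,2),K,D).reshape(-1,2)
    return T[:3,3], np.c_[p,np.ones(len(p))]@T[:3,:3].T
def plane(px,z,C):
    o,d=ray(px,C); return o+d*((z-o[2])/d[:,2])[:,None]
def cross(p1,C1,p2,C2):
    o1,d1=ray([p1],C1);o2,d2=ray([p2],C2);d1=d1[0];d2=d2[0]
    s=np.linalg.lstsq(np.c_[d1,-d2],o2-o1,rcond=None)[0]
    a=o1+s[0]*d1;b=o2+s[1]*d2; return (a+b)/2,np.linalg.norm(a-b)
def proj(P,C):
    K,D,T=C; W=np.linalg.inv(T)
    return cv2.projectPoints(np.array(P,float).reshape(-1,3),cv2.Rodrigues(W[:3,:3])[0],W[:3,3],K,D)[0].reshape(-1,2)
E
python3 - <<'E'
from h import *
for n in ["side","top","wrist"]:
    st=state(); im=optics.read_camera(n); cv2.imwrite(f"pics/{n}0.png",im[...,::-1]); print(n,optics.get_calibration(n))
print(st)
E
```

```text
pics
side {'fovy': 46.1081601459056, 'cx': 253.99506514291778, 'cy': 194.6912170394451, 'dist_coeffs': array([-0.17561295,  0.        ,  0.        ,  0.        ,  0.        ]), 'origin': array([ 0.24285384, -0.72981135,  0.98176409]), 'orientation': array([-2.43213923, -0.01375369, -0.42496086])}
top {'fovy': 55.75153240628917, 'cx': 254.83793405553712, 'cy': 193.47952723620358, 'dist_coeffs': array([-0.09688623,  0.        ,  0.        ,  0.        ,  0.        ]), 'origin': array([0.48404447, 0.00575024, 0.81167109]), 'orientation': array([-3.02500377, -0.01846322, -1.56938941])}
wrist {'fovy': 60.92594506927256, 'cx': 247.21284076246616, 'cy': 190.2137770343726, 'dist_coeffs': array([-0.00376433,  0.        ,  0.        ,  0.        ,  0.        ]), 'T_tool_cam': array([[-4.22396355e-04, -9.64710142e-01, -2.63313811e-01,
         6.71467142e-02],
       [ 9.99999173e-01, -7.27282563e-04,  1.06041099e-03,
        -2.10169712e-04],
       [-1.21449278e-03, -2.63313145e-01,  9.64709652e-01,
        -1.23808912e-01],
       [ 0.00000000e+00,  0.00000000e+00,  0.00000000e+00,
         1.00000000e+00]])}
{'time_s': 0.1, 'q': array([ 1.14760528e+00,  2.77077615e-01, -2.77602144e-02,  1.26802347e+00,
        2.02069002e-05,  1.46741436e+00]), 'joint_vel': array([-0.00022042, -0.00134089,  0.00422956, -0.00019493, -0.00053383,
       -0.00040093]), 'joint_efforts': array([ 2.98004352e-04, -4.46707964e+01,  2.96128178e+01,  8.47203482e-03,
       -7.69349572e-05,  4.25342449e-06]), 'position': array([0.19620233, 0.59268569, 0.24925089]), 'orientation': array([-3.13954080e+00, -2.33199275e-04,  2.82178331e+00]), 'wrist_force': array([-0.26296647,  0.06139551, -0.45614876]), 'moment': array([-0.07489557, -0.0091673 , -0.00666658]), 'gripper_force': 0.0, 'finger_gap': 0.08555708929428288}
```

View pics/top0.png

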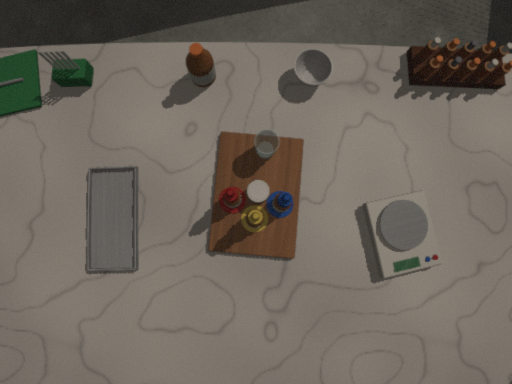

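View pics/side0.png

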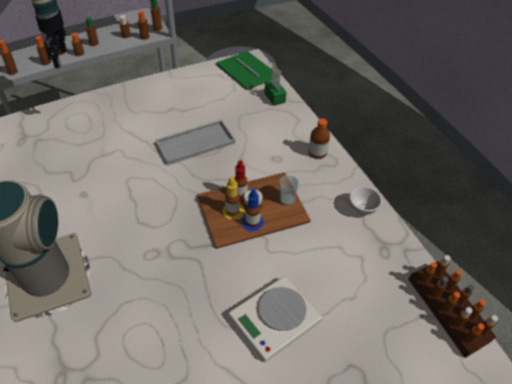

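Top: tray corners near (90,168)-(137,270), red (231,199), yellow (255,217), blue (282,204), jar (258,191), beaker (265,145), pan (403,225). Side: caps at (240,165), (232,185), (254,198), pan (282,309), tray (195,142).

```bash
python3 - <<'E'
from h import *
a=cv2.imread("pics/top0.png")[120:270,200:310];b=cv2.imread("pics/side0.png")[150:250,190:320]
a=cv2.resize(a,None,fx=3.5,fy=3.5,interpolation=2);b=cv2.resize(b,(380,292),interpolation=2)
w=np.zeros((525,780,3),np.uint8);w[:a.shape[0],:a.shape[1]]=a;w[:292,395:775]=b
cv2.imwrite("pics/z.png",w)
T=cv2.imread("pics/top0.png");S=cv2.imread("pics/side0.png")
Ct,Cs=cal("top"),cal("side")
def masks(im):
    h=cv2.cvtColor(im,cv2.COLOR_BGR2HSV).astype(int);H,Sa,V=h[...,0],h[...,1],h[...,2]
    return {"red":((H<5)|(H>172))&(Sa>190)&(V>60),"yellow":(H>20)&(H<34)&(Sa>150)&(V>60),"blue":(H>105)&(H<130)&(Sa>150)&(V>50)}
roi={"top":(slice(120,260),slice(205,310)),"side":(slice(150,250),slice(195,320))}
for n,im in(("top",T),("side",S)):
    for k,m in masks(im).items():
        mm=np.zeros(m.shape,np.uint8);mm[roi[n]]=m[roi[n]]
        nn,l,st,c=cv2.connectedComponentsWithStats(mm)
        print(n,k,[(st[i].tolist(),c[i].round(1).tolist()) for i in range(1,nn) if st[i,4]>8])
E
```

```text
top red [([224, 188, 8, 6, 17], [227.1, 190.2]), ([231, 191, 4, 6, 9], [232.7, 193.4]), ([220, 202, 7, 6, 10], [222.6, 204.3])]
top yellow [([241, 207, 10, 21, 64], [244.5, 215.9]), ([248, 206, 20, 26, 227], [257.4, 217.2]), ([250, 228, 6, 4, 13], [252.5, 229.5])]
top blue [([268, 192, 11, 23, 77], [271.3, 202.1]), ([278, 193, 14, 13, 112], [285.1, 198.6]), ([275, 207, 17, 10, 55], [283.3, 213.0])]
side red [([237, 161, 8, 19, 104], [240.2, 171.1])]
side yellow [([227, 178, 11, 19, 160], [231.9, 187.6]), ([223, 205, 22, 15, 120], [234.0, 213.4])]
side blue [([249, 189, 9, 19, 134], [253.1, 199.3]), ([242, 218, 21, 13, 87], [251.3, 225.1])]
```

View pics/z.png

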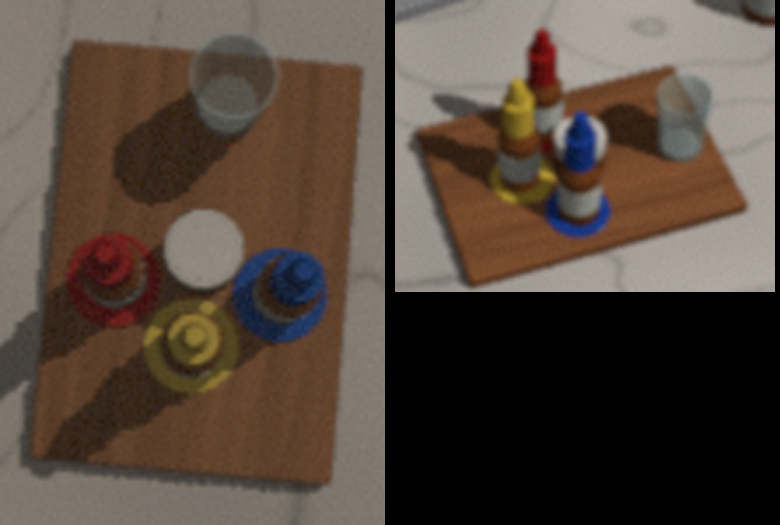

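Crop: coaster centres in top at (232.3,200), (254.9,218.6), (280,204.1). Bulb tips in top at (230.9,191.4), (255.1,216.3), (285.7,197.1) and in side at (240.3,161.3), (232.1,178.4), (253.3,189.7). Jar lid at (258.1,191.4).

```bash
python3 - <<'E'
from h import *
Ct,Cs=cal("top"),cal("side")
np.set_printoptions(precision=4,suppress=True)
for k,t,s in(("r",(230.9,191.4),(240.3,162)),("y",(255.1,216.3),(232.1,179)),("b",(285.7,197.1),(253.3,190.3))):
    print("tip",k,*cross(t,Ct,s,Cs))
print("coasters\n",plane([(232.3,200),(254.9,218.6),(280,204.1)],.018,Ct))
print("coaster side yb",plane([(234,210.6),(252.5,222)],.018,Cs))
print("jar",plane([(258.1,191.4)],.061,Ct),"beaker rim",plane([(266.9,142.3)],.09,Ct))
T=cv2.imread("pics/top0.png");S=cv2.imread("pics/side0.png")
# pan + tray: blueish steel
for n,im,C,rp,rt in(("top",T,Ct,(190,250,370,435),(160,278,80,145)),("side",S,Cs,(280,340,250,312),(115,170,148,242))):
    h=cv2.cvtColor(im,cv2.COLOR_BGR2HSV)
    for w,(a,b,c,d) in(("pan",rp),("tray",rt)):
        g=im[a:b,c:d].astype(int);m=((g[...,0]-g[...,2])>=(-2 if 0 else 0)).astype(np.uint8)
        m=cv2.morphologyEx(m,cv2.MORPH_OPEN,np.ones((3,3)))
        cs=max(cv2.findContours(m,0,cv2.CHAIN_APPROX_NONE)[0],key=cv2.contourArea)+np.array([c,a])
        if w=="pan":
            e=cv2.fitEllipse(cv2.convexHull(cs)); print(n,w,e,plane([e[0]],.04,C))
        else:
            q=cv2.approxPolyN(cs,4).reshape(-1,2); print(n,w,q.tolist(),plane(q,.018,C),plane(q,.018,C).mean(0))
E
```

```text
tip r [0.565  0.0382 0.1432] 0.002262138022562555
tip y [ 0.5209 -0.0073  0.1417] 0.0015416359256828266
tip b [ 0.5555 -0.0638  0.1418] 0.0008997566252406526
coasters
 [[ 0.5624  0.0407  0.018 ]
 [ 0.5218 -0.009   0.018 ]
 [ 0.5537 -0.0641  0.018 ]]
coaster side yb [[ 0.5224 -0.0116  0.018 ]
 [ 0.5527 -0.0676  0.018 ]]
jar [[ 0.5764 -0.0148  0.061 ]] beaker rim [[ 0.6739 -0.0319  0.09  ]]Traceback (most recent call last):
  File "<stdin>", line 16, in <module>
ValueError: max() iterable argument is empty
```

```bash
python3 - <<'E'
from h import *
np.set_printoptions(precision=4,suppress=True)
Ct,Cs=cal("top"),cal("side")
T=cv2.imread("pics/top0.png");S=cv2.imread("pics/side0.png")
for n,im,C,rp,rt in(("top",T,Ct,(190,260,372,433),(160,278,78,147)),("side",S,Cs,(278,340,246,316),(115,170,148,242))):
    lab=im.astype(np.float32)
    for w,(a,b,c,d),bg,z in(("pan",rp,None,.04),("tray",rt,None,.018)):
        g=im[a:b,c:d].astype(int); v=(g[...,2]-g[...,0])
        t,m=cv2.threshold(np.clip(v+100,0,255).astype(np.uint8),0,1,cv2.THRESH_BINARY_INV+cv2.THRESH_OTSU)
        m=cv2.morphologyEx(m,cv2.MORPH_OPEN,np.ones((3,3)))
        cs=max(cv2.findContours(m,0,cv2.CHAIN_APPROX_NONE)[0],key=cv2.contourArea)+np.array([c,a])
        hl=cv2.convexHull(cs)
        if w=="pan": e=cv2.fitEllipse(hl); print(n,w,t,e,plane([e[0]],z,C),"size",np.ptp(plane(hl.reshape(-1,2),z,C),axis=0))
        else:
            q=cv2.approxPolyN(hl,4).reshape(-1,2); P=plane(q,z,C); print(n,w,t,q.tolist(),P,P.mean(0))
        cv2.polylines(im,[hl],True,(0,0,255))
w=np.vstack([np.hstack([cv2.resize(T[150:280,70:150],(320,520))[:300],cv2.resize(T[180:255,360:445],(340,300))]),np.hstack([cv2.resize(S[110:175,140:250],(320,300)),cv2.resize(S[270:345,240:325],(340,300))])])
cv2.imwrite("pics/det.png",w)
E
```

```text
top pan 112.0 ((401.62835693359375, 225.48777770996094), (50.582923889160156, 52.33858871459961), 41.11332702636719) [[ 0.5056 -0.3273  0.04  ]] size [0.1106 0.1164 0.    ]
top tray 111.0 [[138, 272], [86, 274], [86, 168], [138, 165]] [[0.4049 0.2442 0.018 ]
 [0.3985 0.36   0.018 ]
 [0.6334 0.3715 0.018 ]
 [0.6401 0.2523 0.018 ]] [0.5192 0.307  0.018 ]
side pan 106.0 ((281.655029296875, 308.4886169433594), (42.90779495239258, 48.09364318847656), 101.16757202148438) [[ 0.5046 -0.3363  0.04  ]] size [0.1093 0.1094 0.    ]
side tray 107.0 [[237, 142], [166, 165], [150, 140], [221, 119]] [[0.6371 0.2385 0.018 ]
 [0.4029 0.2314 0.018 ]
 [0.3883 0.3594 0.018 ]
 [0.6322 0.3631 0.018 ]] [0.5151 0.2981 0.018 ]
```

View pics/det.png

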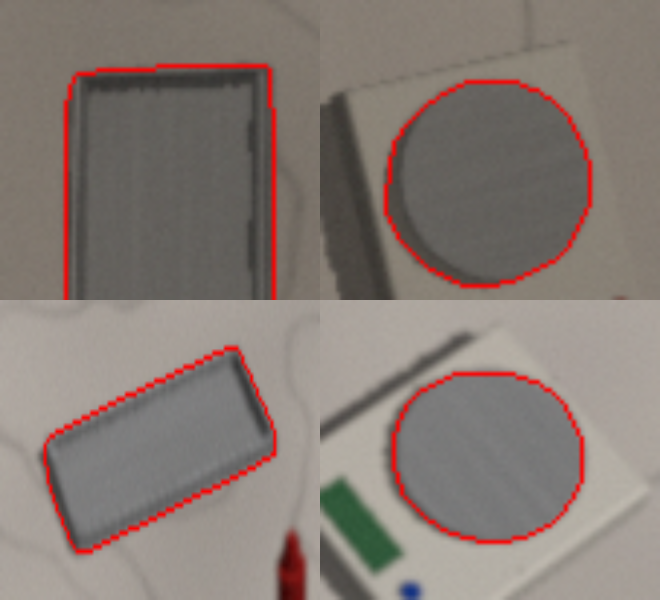

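The overlay shows the tray hull is sound. In the top view the pan hull includes some side shadow on its left, so the pan is at about (0.505,-0.333). Moving over the riser for a closer look.

Emit:
{"op": "servo_tool", "data": {
  "travel": [
    [0, 0, 0],
    [0, 0, 0],
    [0, 0, -0.5],
    [-2.1, -3.5, -0.2],
    [-2.1, -3.5, -0.2],
    [-2.1, -3.5, -0.2],
    [-2.1, -3.5, -0.2],
    [-2.1, -3.5, -0.2]
  ],
  "rot": [
    [0, 0, -0.107],
    [0, 0, -0.107],
    [0, 0, -0.106],
    [0, 0, 0],
    [0, 0, 0],
    [0, 0, 0],
    [0, 0, 0],
    [0, 0, 0]
  ],
  "gripper": -0.4,
  "squeeze": 25
}}

```text
time_s: 0.95
position: [0.3019, 0.4168, 0.2651]
orientation: [-3.141, -0.0, -3.141]
wrist_force: [0.7, -0.9, -0.3]
finger_gap: 0.0597
gripper_force: 0.0
```

Emit:
{"op": "servo_tool", "data": {
  "travel": [
    [-2.1, -3.5, 0],
    [-2.1, -3.5, 0],
    [-2.1, -3.5, 0],
    [-2.1, -3.5, 0],
    [-2.1, -3.5, 0],
    [-2.1, -3.5, 0],
    [-2.1, -3.5, 0],
    [-2.1, -3.5, 0]
  ],
  "rot": [
    [0, 0, 0],
    [0, 0, 0],
    [0, 0, 0],
    [0, 0, 0],
    [0, 0, 0],
    [0, 0, 0],
    [0, 0, 0],
    [0, 0, 0]
  ]
}}

```text
time_s: 1.75
position: [0.4699, 0.1368, 0.2651]
orientation: [3.142, -0.0, -3.141]
wrist_force: [0.3, 0.5, 0.2]
finger_gap: 0.0602
gripper_force: 0.0
```

Emit:
{"op": "servo_tool", "data": {
  "travel": [
    [-2.1, -3.5, 0],
    [-2.1, -3.5, 0],
    [-2.1, -3.5, 0],
    [-1.8, -3, 0],
    [0, 0, 0],
    [0, 0, 0],
    [0, 0, 0],
    [0, 0, 0]
  ],
  "rot": [
    [0, 0, 0],
    [0, 0, 0],
    [0, 0, 0],
    [0, 0, 0],
    [0, 0, 0],
    [0, 0, 0],
    [0, 0, 0],
    [0, 0, 0]
  ]
}}

```text
time_s: 2.55
position: [0.5499, 0.0044, 0.2652]
orientation: [3.141, -0.001, -3.14]
wrist_force: [-0.0, 1.3, 0.2]
finger_gap: 0.0596
gripper_force: 0.0
```

```bash
python3 - <<'E'
from h import *
st=state(); im=optics.read_camera("wrist"); cv2.imwrite("pics/w1.png",im[...,::-1]); np.save("w1.npy",np.r_[st["position"],st["orientation"]]); print(st["position"],st["orientation"],st["time_s"],st["finger_gap"])
E
```

```text
[0.54988166 0.00444554 0.26523744] [ 3.14131830e+00 -5.18996640e-04 -3.13987945e+00] 2.55 0.05960286644052402
```

View pics/w1.png

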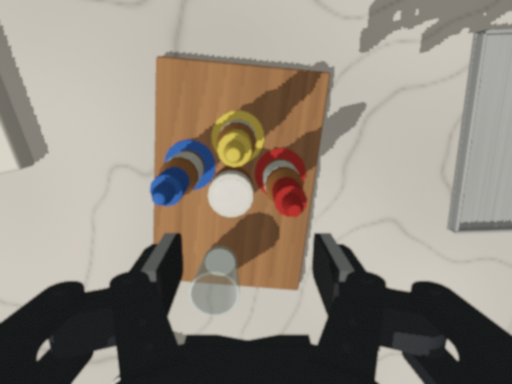

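Wrist: bulb tips at yellow (232,154), blue (163,193), red (291,204). Coasters are around (238,137), (189,166), (281,174). Jar lid at (231,193).

```bash
python3 - <<'E'
from h import *
np.set_printoptions(precision=4,suppress=True)
p=np.load("w1.npy");Cw=cal("wrist",{"position":p[:3],"orientation":p[3:]});Ct,Cs=cal("top"),cal("side")
im=cv2.imread("pics/w1.png");h=cv2.cvtColor(im,cv2.COLOR_BGR2HSV).astype(int);H,S,V=h[...,0],h[...,1],h[...,2]
M={"red":((H<4)|(H>174))&(S>205),"yellow":(H>21)&(H<34)&(S>140),"blue":(H>105)&(H<130)&(S>140)}
tip={"red":((230.9,191.4),(290.5,203)),"yellow":((255.1,216.3),(232,153)),"blue":((285.7,197.1),(163,192))}
for k,m in M.items():
    m=m.copy();m[235:]=0; ys,xs=np.nonzero(m)
    P=plane(np.c_[xs,ys],.018,Cw)[:,:2]
    # coaster circle: known radius 30, fit to near-side(low x) boundary = convex hull points with small x
    hu=cv2.convexHull(P.astype(np.float32)).reshape(-1,2)
    from scipy.optimize import least_squares
    c0={"red":(.5624,.0407),"yellow":(.5218,-.009),"blue":(.5537,-.0655)}[k]
    d=np.hypot(*(hu-c0).T); s=hu[(d<.036)&(hu[:,0]<c0[0]+.005)]
    r=least_squares(lambda c:np.hypot(*(s-c).T)-.030,c0,loss="soft_l1",f_scale=.001)
    print(k,"coaster",r.x,len(s),np.abs(r.fun).max(),"tip",*cross(tip[k][0],Ct,tip[k][1],Cw))
g=im[160:220,200:256]; m=((g.min(2)>150)&(np.ptp(g.astype(int),axis=2)<40)).astype(np.uint8)
c=max(cv2.findContours(m,0,1)[0],key=cv2.contourArea); e=cv2.fitEllipse(cv2.convexHull(c)); q=np.array(e[0])+(200,160)
print("jar",e[1],q,plane([q],.061,Cw), cross((258.1,191.4),Ct,q,Cw))
print(cv2.boundingRect(c))
E
```

```text
Traceback (most recent call last):
ValueError: zero-size array to reduction operation maximum which has no identity
```

```bash
cat > m.py <<'E'
from h import *
from scipy.optimize import least_squares
np.set_printoptions(precision=4,suppress=True)
p=np.load("w1.npy");Cw=cal("wrist",{"position":p[:3],"orientation":p[3:]});Ct,Cs=cal("top"),cal("side")
im=cv2.imread("pics/w1.png");h=cv2.cvtColor(im,cv2.COLOR_BGR2HSV).astype(int);H,S,V=h[...,0],h[...,1],h[...,2]
M={"red":((H<4)|(H>174))&(S>190),"yellow":(H>21)&(H<34)&(S>130),"blue":(H>105)&(H<130)&(S>130)}
tip={"red":((230.9,191.4),(290.5,203)),"yellow":((255.1,216.3),(232,153)),"blue":((285.7,197.1),(163,192))}
for k,m in M.items():
    ys,xs=np.nonzero(m); P=plane(np.c_[xs,ys],.018,Cw)[:,:2]
    c0=np.array({"red":(.5624,.0407),"yellow":(.5218,-.009),"blue":(.5537,-.0655)}[k])
    P=P[(np.hypot(*(P-c0).T)<.036)&(P[:,0]<c0[0]+.01)]
    if len(P)<20: print(k,len(P));continue
    s=cv2.convexHull(P.astype(np.float32)).reshape(-1,2); s=s[np.hypot(*(s-c0).T)>.024]
    r=least_squares(lambda c:np.hypot(*(s-c).T)-.030,c0,loss="soft_l1",f_scale=.001)
    print(k,"coaster",r.x,len(s),np.median(np.abs(r.fun)),"tip",*cross(tip[k][0],Ct,tip[k][1],Cw))
g=im[160:220,200:256]; m=((g.min(2)>150)&(np.ptp(g.astype(int),axis=2)<40)).astype(np.uint8)
cs=cv2.findContours(m,0,1)[0]
c=max(cs,key=cv2.contourArea); e=cv2.fitEllipse(cv2.convexHull(c)); q=np.array(e[0])+(200,160)
print("jar",e[1],q,plane([q],.061,Cw), cross((258.1,191.4),Ct,q,Cw))
E
python3 m.py
```

```text
red coaster [0.5662 0.0438] 22 0.0009981772888392696 tip [0.5681 0.0405 0.1207] 0.003414407557865018
yellow coaster [ 0.5222 -0.0062] 20 0.00024784831637729605 tip [ 0.5198 -0.0068  0.1482] 0.00031997428356118907
blue coaster [ 0.5555 -0.0636] 29 0.0007139757746479659 tip [ 0.5577 -0.0664  0.1216] 0.001111735654036801
jar (43.0939826965332, 45.051998138427734) [230.0035 195.0331] [[ 0.5775 -0.0131  0.061 ]] (array([ 0.5759, -0.0137,  0.0661]), np.float64(0.0018228817260462506))
```

Emit:
{"op": "servo_tool", "data": {
  "travel": [
    [-1.5, 3.75, 0],
    [0, 0, 2.7],
    [0, 0, 3],
    [0, 0, 3],
    [0, 0, 3],
    [0, 0, 3],
    [0, 0, 1],
    [0, 0, 0]
  ],
  "rot": [
    [0, 0, 0],
    [0, 0, 0],
    [0, 0, 0],
    [0, 0, 0],
    [0, 0, 0],
    [0, 0, 0],
    [0, 0, 0],
    [0, 0, 0]
  ]
}}

```text
time_s: 3.4
position: [0.5638, 0.0415, 0.1069]
orientation: [3.141, -0.004, -3.14]
wrist_force: [0.4, -0.6, 0.3]
finger_gap: 0.0597
gripper_force: 0.0
```

Emit:
{"op": "servo_tool", "data": {
  "travel": [
    [0, 0, 0],
    [0, 0, 0],
    [0, 0, 0],
    [0, 0, 0],
    [0, 0, 0],
    [0, 0, 0],
    [0, 0, 0],
    [0, 0, 0]
  ],
  "rot": [
    [0, 0, 0],
    [0, 0, 0],
    [0, 0, 0],
    [0, 0, 0],
    [0, 0, 0],
    [0, 0, 0],
    [0, 0, 0],
    [0, 0, 0]
  ],
  "gripper": 1,
  "squeeze": 25
}}

```text
time_s: 4.2
position: [0.5674, 0.0409, 0.1104]
orientation: [3.141, 0.004, -3.141]
wrist_force: [-1.1, 0.9, 5.7]
finger_gap: 0.0273
gripper_force: 24.9
```

Emit:
{"op": "servo_tool", "data": {
  "travel": [
    [0, 0, -1],
    [0, 0, -2.5],
    [0, 0, -2.5],
    [0, 0, -2],
    [-0.4, 1.5, 0],
    [-0.4, 3, 0],
    [-0.4, 4, 0],
    [-0.4, 4, 0]
  ],
  "rot": [
    [0, 0, 0],
    [0, 0, 0],
    [0, 0, 0],
    [0, 0, 0],
    [0, 0, 0],
    [0, 0, 0],
    [0, 0, 0],
    [0, 0, 0]
  ]
}}

```text
time_s: 5.0
position: [0.581, 0.1675, 0.1874]
orientation: [3.142, -0.002, 3.141]
wrist_force: [0.5, 0.5, 0.4]
finger_gap: 0.0278
gripper_force: 24.8
```

Emit:
{"op": "servo_tool", "data": {
  "travel": [
    [0, 4, 0],
    [0, 4, 0],
    [0, 3, 0],
    [0, 2, 0],
    [0, 1.1, 0],
    [0, 0, 1.5],
    [0, 0, 2.5],
    [0, 0, 2]
  ],
  "rot": [
    [0, 0, 0],
    [0, 0, 0],
    [0, 0, 0],
    [0, 0, 0],
    [0, 0, 0],
    [0, 0, 0],
    [0, 0, 0],
    [0, 0, 0]
  ]
}}

```text
time_s: 5.8
position: [0.5809, 0.3051, 0.1261]
orientation: [-3.14, -0.002, 3.14]
wrist_force: [0.9, -0.4, -0.9]
finger_gap: 0.0272
gripper_force: 24.8
```

```bash
python3 - <<'E'
from h import *
st=state(); im=optics.read_camera("wrist"); cv2.imwrite("pics/w2.png",im[...,::-1]); np.save("w2.npy",np.r_[st["position"],st["orientation"]]); print(st["position"],st["orientation"],st["time_s"],st["finger_gap"])
E
```

```text
[0.58093668 0.3051126  0.1261229 ] [-3.14009757e+00 -1.58557004e-03  3.14024906e+00] 5.8 0.0272476459897196
```

View pics/w2.png

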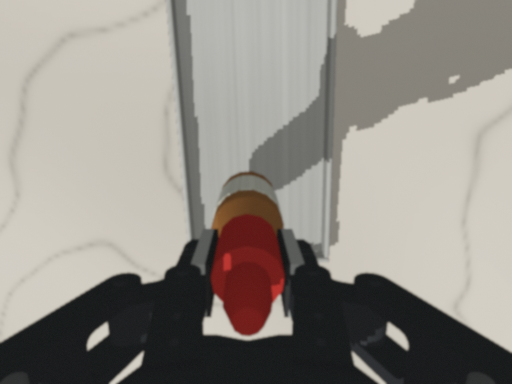

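Wrist: the red bottle is held upright over the far end of the tray. Rim edges are at cols about 193 and 326 at row 250, and the far rim is near row 255.

```bash
python3 - <<'E'
from h import *
np.set_printoptions(precision=4,suppress=True)
p=np.load("w2.npy");C=cal("wrist",{"position":p[:3],"orientation":p[3:]})
print(plane([(176,5),(333,5),(193,250),(327,258)],.018,C))
E
```

```text
[[0.4543 0.2599 0.018 ]
 [0.4544 0.3602 0.018 ]
 [0.6249 0.2631 0.018 ]
 [0.6319 0.3674 0.018 ]]
```

Emit:
{"op": "servo_tool", "data": {
  "travel": [
    [0.3, 0.5, 0],
    [0, 0, 1],
    [0, 0, 1],
    [0, 0, 0.6],
    [0, 0, 0.3],
    [0, 0, 0.1],
    [0, 0, 0.1],
    [0, 0, 0]
  ],
  "rot": [
    [0, 0, 0],
    [0, 0, 0],
    [0, 0, 0],
    [0, 0, 0],
    [0, 0, 0],
    [0, 0, 0],
    [0, 0, 0],
    [0, 0, 0]
  ]
}}

```text
time_s: 6.65
position: [0.5788, 0.312, 0.0976]
orientation: [3.141, 0.001, -3.141]
wrist_force: [0.2, -0.8, -1.4]
finger_gap: 0.0276
gripper_force: 24.8
```

Emit:
{"op": "servo_tool", "data": {
  "travel": [
    [0, 0, 0.1],
    [0, 0, 0.1],
    [0, 0, 0],
    [0, 0, 0],
    [0, 0, 0],
    [0, 0, 0],
    [0, 0, 0],
    [0, 0, 0]
  ],
  "rot": [
    [0, 0, 0],
    [0, 0, 0],
    [0, 0, 0],
    [0, 0, 0],
    [0, 0, 0],
    [0, 0, 0],
    [0, 0, 0],
    [0, 0, 0]
  ]
}}

```text
time_s: 7.45
position: [0.579, 0.3121, 0.0965]
orientation: [3.141, 0.001, -3.141]
wrist_force: [-1.5, -1.1, 5.4]
finger_gap: 0.0273
gripper_force: 25.3
```

Emit:
{"op": "servo_tool", "data": {
  "travel": [
    [0, 0, 0],
    [0, 0, 0],
    [0, 0, 0],
    [0, 0, -0.5],
    [0, 0, -2],
    [0, 0, -3],
    [0, 0, -4],
    [0, 0, -4]
  ],
  "rot": [
    [0, 0, 0],
    [0, 0, 0],
    [0, 0, 0],
    [0, 0, 0],
    [0, 0, 0],
    [0, 0, 0],
    [0, 0, 0],
    [0, 0, 0]
  ],
  "gripper": -0.4
}}

```text
time_s: 8.25
position: [0.578, 0.3117, 0.2312]
orientation: [-3.141, -0.001, -3.141]
wrist_force: [0.6, 0.3, -0.2]
finger_gap: 0.0597
gripper_force: 0.0
```

Emit:
{"op": "servo_tool", "data": {
  "travel": [
    [0.7, -4, 0],
    [0.7, -4, 0],
    [0.7, -4, 0],
    [0.7, -4, 0],
    [0.7, -4, 0],
    [0.7, -4, 0],
    [0.7, -4, 0],
    [0.7, -3.8, 0]
  ],
  "rot": [
    [0, 0, 0],
    [0, 0, 0],
    [0, 0, 0],
    [0, 0, 0],
    [0, 0, 0],
    [0, 0, 0],
    [0, 0, 0],
    [0, 0, 0]
  ]
}}

```text
time_s: 9.05
position: [0.5222, -0.0077, 0.2307]
orientation: [-3.141, 0.001, -3.141]
wrist_force: [0.1, -0.9, 0.0]
finger_gap: 0.0595
gripper_force: 0.0
```

Emit:
{"op": "servo_tool", "data": {
  "travel": [
    [0, 0, 0],
    [0, 0, 0],
    [0, 0, 2],
    [0, 0, 3],
    [0, 0, 3],
    [0, 0, 2.5],
    [0, 0, 1],
    [0, 0, 0]
  ],
  "rot": [
    [0, 0, 0],
    [0, 0, 0],
    [0, 0, 0],
    [0, 0, 0],
    [0, 0, 0],
    [0, 0, 0],
    [0, 0, 0],
    [0, 0, 0]
  ]
}}

```text
time_s: 9.85
position: [0.5214, -0.0049, 0.1139]
orientation: [3.141, -0.003, -3.14]
wrist_force: [-0.5, 0.2, -0.7]
finger_gap: 0.0599
gripper_force: 0.0
```

Emit:
{"op": "servo_tool", "data": {
  "travel": [
    [0, 0, 0],
    [0, 0, 0],
    [0, 0, 0],
    [0, 0, 0],
    [0, 0, 0],
    [0, 0, 0],
    [0, 0, 0],
    [0, 0, 0]
  ],
  "rot": [
    [0, 0, 0],
    [0, 0, 0],
    [0, 0, 0],
    [0, 0, 0],
    [0, 0, 0],
    [0, 0, 0],
    [0, 0, 0],
    [0, 0, 0]
  ],
  "gripper": 1
}}

```text
time_s: 10.65
position: [0.5243, -0.0062, 0.1171]
orientation: [3.141, 0.004, -3.141]
wrist_force: [-1.0, 0.7, 6.3]
finger_gap: 0.0273
gripper_force: 25.2
```

Emit:
{"op": "servo_tool", "data": {
  "travel": [
    [0, 0, -1],
    [0, 0, -2.5],
    [0, 0, -2.5],
    [0, 0, -2],
    [0, 1.5, 0],
    [0, 3, 0],
    [0, 4, 0],
    [0, 4, 0]
  ],
  "rot": [
    [0, 0, 0],
    [0, 0, 0],
    [0, 0, 0],
    [0, 0, 0],
    [0, 0, 0],
    [0, 0, 0],
    [0, 0, 0],
    [0, 0, 0]
  ]
}}

```text
time_s: 11.45
position: [0.5213, 0.1204, 0.1942]
orientation: [3.142, -0.002, 3.141]
wrist_force: [1.2, 0.5, -1.2]
finger_gap: 0.0275
gripper_force: 24.9
```

Emit:
{"op": "servo_tool", "data": {
  "travel": [
    [0.3, 4, 0],
    [0, 4, 0],
    [0, 4, 0],
    [0, 3.5, 0],
    [0, 2.5, 0],
    [0, 1.3, 0],
    [0, 0, 1.5],
    [0, 0, 2]
  ],
  "rot": [
    [0, 0, 0],
    [0, 0, 0],
    [0, 0, 0],
    [0, 0, 0],
    [0, 0, 0],
    [0, 0, 0],
    [0, 0, 0],
    [0, 0, 0]
  ]
}}

```text
time_s: 12.25
position: [0.5197, 0.3116, 0.1597]
orientation: [-3.141, 0.001, -3.141]
wrist_force: [-0.1, -0.9, -1.3]
finger_gap: 0.027
gripper_force: 25.0
```

Emit:
{"op": "servo_tool", "data": {
  "travel": [
    [0, 0, 2],
    [0, 0, 2],
    [0, 0, 1],
    [0, 0, 0.3],
    [0, 0, 0.1],
    [0, 0, 0],
    [0, 0, 0],
    [0, 0, 0]
  ],
  "rot": [
    [0, 0, 0],
    [0, 0, 0],
    [0, 0, 0],
    [0, 0, 0],
    [0, 0, 0],
    [0, 0, 0],
    [0, 0, 0],
    [0, 0, 0]
  ]
}}

```text
time_s: 13.05
position: [0.5203, 0.3122, 0.1073]
orientation: [3.141, 0.002, -3.141]
wrist_force: [0.5, 0.3, -1.8]
finger_gap: 0.0274
gripper_force: 24.9
```

Emit:
{"op": "servo_tool", "data": {
  "travel": [
    [0, 0, 0.2],
    [0, 0, 0.1],
    [0, 0, 0.1],
    [0, 0, 0],
    [0, 0, 0],
    [0, 0, 0],
    [0, 0, 0],
    [0, 0, 0]
  ],
  "rot": [
    [0, 0, 0],
    [0, 0, 0],
    [0, 0, 0],
    [0, 0, 0],
    [0, 0, 0],
    [0, 0, 0],
    [0, 0, 0],
    [0, 0, 0]
  ]
}}

```text
time_s: 13.85
position: [0.5199, 0.3121, 0.1032]
orientation: [3.141, 0.001, -3.141]
wrist_force: [-0.7, -0.6, 5.4]
finger_gap: 0.0268
gripper_force: 25.5
```

Emit:
{"op": "servo_tool", "data": {
  "travel": [
    [0, 0, 0],
    [0, 0, 0],
    [0, 0, 0],
    [0, 0, -0.5],
    [0, 0, -2],
    [0, 0, -3],
    [0, 0, -4],
    [0, 0, -3.5]
  ],
  "rot": [
    [0, 0, 0],
    [0, 0, 0],
    [0, 0, 0],
    [0, 0, 0],
    [0, 0, 0],
    [0, 0, 0],
    [0, 0, 0],
    [0, 0, 0]
  ],
  "gripper": -0.4
}}

```text
time_s: 14.65
position: [0.5195, 0.3119, 0.2341]
orientation: [3.141, 0.0, -3.141]
wrist_force: [-0.1, 0.2, 0.6]
finger_gap: 0.0597
gripper_force: 0.0
```

Emit:
{"op": "servo_tool", "data": {
  "travel": [
    [-0.4, -4.7, 0],
    [-0.4, -4.7, 0],
    [-0.5, -4.7, 0],
    [-0.5, -4.7, 0],
    [-0.5, -4.7, 0],
    [-0.5, -4.7, 0],
    [-0.4, -4.7, 0],
    [-0.4, -4.7, 0]
  ],
  "rot": [
    [0, 0, 0],
    [0, 0, 0],
    [0, 0, 0],
    [0, 0, 0],
    [0, 0, 0],
    [0, 0, 0],
    [0, 0, 0],
    [0, 0, 0]
  ]
}}

```text
time_s: 15.45
position: [0.5556, -0.0661, 0.2328]
orientation: [-3.141, 0.001, -3.141]
wrist_force: [0.7, 0.8, 0.9]
finger_gap: 0.0597
gripper_force: 0.0
```

Emit:
{"op": "servo_tool", "data": {
  "travel": [
    [0, 0, 0],
    [0, 0, 0],
    [0, 0, 2],
    [0, 0, 3],
    [0, 0, 3],
    [0, 0, 2.5],
    [0, 0, 1],
    [0, 0, 0]
  ],
  "rot": [
    [0, 0, 0],
    [0, 0, 0],
    [0, 0, 0],
    [0, 0, 0],
    [0, 0, 0],
    [0, 0, 0],
    [0, 0, 0],
    [0, 0, 0]
  ]
}}

```text
time_s: 16.25
position: [0.5542, -0.0625, 0.1159]
orientation: [3.141, -0.004, -3.14]
wrist_force: [-0.2, -0.0, 0.0]
finger_gap: 0.0598
gripper_force: 0.0
```

Emit:
{"op": "servo_tool", "data": {
  "travel": [
    [0, 0, 0.2],
    [0, 0, 0],
    [0, 0, 0],
    [0, 0, 0],
    [0, 0, 0],
    [0, 0, 0],
    [0, 0, 0],
    [0, 0, 0]
  ],
  "rot": [
    [0, 0, 0],
    [0, 0, 0],
    [0, 0, 0],
    [0, 0, 0],
    [0, 0, 0],
    [0, 0, 0],
    [0, 0, 0],
    [0, 0, 0]
  ],
  "gripper": 1
}}

```text
time_s: 17.05
position: [0.557, -0.0643, 0.1169]
orientation: [3.142, 0.003, -3.141]
wrist_force: [-0.3, 1.2, 5.4]
finger_gap: 0.0272
gripper_force: 25.2
```

Emit:
{"op": "servo_tool", "data": {
  "travel": [
    [0, 0, -1],
    [0, 0, -2.5],
    [0, 0, -2.5],
    [0, 0, -2],
    [0.5, 1.5, 0],
    [1, 3, 0],
    [1.2, 4, 0],
    [1.2, 4, 0]
  ],
  "rot": [
    [0, 0, 0],
    [0, 0, 0],
    [0, 0, 0],
    [0, 0, 0],
    [0, 0, 0],
    [0, 0, 0],
    [0, 0, 0],
    [0, 0, 0]
  ]
}}

```text
time_s: 17.85
position: [0.5144, 0.0625, 0.1938]
orientation: [3.141, -0.003, 3.141]
wrist_force: [-0.7, 0.1, -0.5]
finger_gap: 0.0273
gripper_force: 24.9
```

Emit:
{"op": "servo_tool", "data": {
  "travel": [
    [1.2, 4, 0],
    [1.2, 4, 0],
    [1.2, 4, 0],
    [1.2, 4, 0],
    [1, 4, 0],
    [0, 3, 0],
    [0, 1.5, 0],
    [0, 0.5, 0]
  ],
  "rot": [
    [0, 0, 0],
    [0, 0, 0],
    [0, 0, 0],
    [0, 0, 0],
    [0, 0, 0],
    [0, 0, 0],
    [0, 0, 0],
    [0, 0, 0]
  ]
}}

```text
time_s: 18.65
position: [0.4571, 0.312, 0.1941]
orientation: [-3.14, -0.002, -3.139]
wrist_force: [0.5, -2.1, -1.5]
finger_gap: 0.0269
gripper_force: 24.9
```

Emit:
{"op": "servo_tool", "data": {
  "travel": [
    [0, 0, 1.5],
    [0, 0, 2.5],
    [0, 0, 2.5],
    [0, 0, 1.5],
    [0, 0, 0.6],
    [0, 0, 0.3],
    [0, 0, 0.1],
    [0, 0, 0]
  ],
  "rot": [
    [0, 0, 0],
    [0, 0, 0],
    [0, 0, 0],
    [0, 0, 0],
    [0, 0, 0],
    [0, 0, 0],
    [0, 0, 0],
    [0, 0, 0]
  ]
}}

```text
time_s: 19.45
position: [0.4592, 0.311, 0.1061]
orientation: [3.141, 0.001, 3.141]
wrist_force: [-0.4, 0.9, -0.7]
finger_gap: 0.0272
gripper_force: 25.0
```

Emit:
{"op": "servo_tool", "data": {
  "travel": [
    [0, 0, 0.1],
    [0, 0, 0],
    [0, 0, 0],
    [0, 0, 0],
    [0, 0, 0],
    [0, 0, 0],
    [0, 0, 0],
    [0, 0, 0]
  ],
  "rot": [
    [0, 0, 0],
    [0, 0, 0],
    [0, 0, 0],
    [0, 0, 0],
    [0, 0, 0],
    [0, 0, 0],
    [0, 0, 0],
    [0, 0, 0]
  ]
}}

```text
time_s: 20.25
position: [0.4585, 0.3109, 0.1043]
orientation: [-3.142, -0.0, -3.141]
wrist_force: [0.4, 0.1, -1.0]
finger_gap: 0.0273
gripper_force: 25.0
```

Emit:
{"op": "servo_tool", "data": {
  "travel": [
    [0, 0, 0.1],
    [0, 0, 0.1],
    [0, 0, 0],
    [0, 0, 0],
    [0, 0, 0],
    [0, 0, 0],
    [0, 0, 0],
    [0, 0, 0]
  ],
  "rot": [
    [0, 0, 0],
    [0, 0, 0],
    [0, 0, 0],
    [0, 0, 0],
    [0, 0, 0],
    [0, 0, 0],
    [0, 0, 0],
    [0, 0, 0]
  ]
}}

```text
time_s: 21.05
position: [0.4588, 0.311, 0.1029]
orientation: [3.141, 0.001, -3.141]
wrist_force: [-2.1, -0.6, 6.1]
finger_gap: 0.0274
gripper_force: 25.4
```

Emit:
{"op": "servo_tool", "data": {
  "travel": [
    [0, 0, 0],
    [0, 0, 0],
    [0, 0, 0],
    [0, 0, -0.5],
    [0, 0, -2],
    [0, 0, -3],
    [0, 0, -4],
    [0, 0, -4]
  ],
  "rot": [
    [0, 0, 0],
    [0, 0, 0],
    [0, 0, 0],
    [0, 0, 0],
    [0, 0, 0],
    [0, 0, 0],
    [0, 0, 0],
    [0, 0, 0]
  ],
  "gripper": -0.4
}}

```text
time_s: 21.85
position: [0.458, 0.3106, 0.2384]
orientation: [-3.141, -0.001, -3.141]
wrist_force: [0.2, 0.7, -0.0]
finger_gap: 0.0598
gripper_force: 0.0
```

Emit:
{"op": "servo_tool", "data": {
  "travel": [
    [-1.1, -4, 0],
    [-1.1, -4, 0],
    [-1.1, -4, 0],
    [-1.1, -4, 0],
    [-1.1, -4, 0],
    [-1.1, -4, 0],
    [-1.1, -4, 0],
    [-1.1, -3, 0]
  ],
  "rot": [
    [0, 0, 0],
    [0, 0, 0],
    [0, 0, 0],
    [0, 0, 0],
    [0, 0, 0],
    [0, 0, 0],
    [0, 0, 0],
    [0, 0, 0]
  ],
  "gripper": -1
}}

```text
time_s: 22.65
position: [0.5468, -0.0014, 0.2376]
orientation: [-3.141, 0.0, 3.14]
wrist_force: [-0.1, 0.3, -0.1]
finger_gap: 0.0855
gripper_force: 0.0
```

Emit:
{"op": "servo_tool", "data": {
  "travel": [
    [0, 0, 0],
    [0, 0, 0],
    [0, 0, 0],
    [0, 0, 0],
    [0, 0, 0],
    [0, 0, 0],
    [0, 0, 0],
    [0, 0, 0]
  ],
  "rot": [
    [0, 0, 0],
    [0, 0, 0],
    [0, 0, 0],
    [0, 0, 0],
    [0, 0, 0],
    [0, 0, 0],
    [0, 0, 0],
    [0, 0, 0]
  ]
}}

```text
time_s: 23.45
position: [0.5466, 0.0011, 0.2374]
orientation: [-3.142, 0.0, -3.141]
wrist_force: [0.8, -0.4, -0.1]
finger_gap: 0.0853
gripper_force: 0.0
```

```bash
python3 - <<'E'
from h import *
from scipy.optimize import least_squares
np.set_printoptions(precision=4,suppress=True)
st=state(); im=optics.read_camera("wrist")[...,::-1].copy(); t=optics.read_camera("top")[...,::-1]
np.save("w3.npy",np.r_[st["position"],st["orientation"]]);cv2.imwrite("pics/w3.png",im);cv2.imwrite("pics/t3.png",t)
print(st["position"],st["orientation"])
C=cal("wrist",st)
h=cv2.cvtColor(im,cv2.COLOR_BGR2HSV).astype(int);H,S,V=h[...,0],h[...,1],h[...,2]
M={"red":((H<5)|(H>174))&(S>190),"yellow":(H>21)&(H<34)&(S>130),"blue":(H>105)&(H<130)&(S>130)}
for k,m in M.items():
    n,l,s,c=cv2.connectedComponentsWithStats(cv2.morphologyEx(m.astype(np.uint8),cv2.MORPH_OPEN,np.ones((3,3))))
    for i in range(1,n):
        if s[i,4]>300:
            ys,xs=np.nonzero(l==i); P=plane(np.c_[xs,ys],.018,C)[:,:2]; hu=cv2.convexHull(P.astype(np.float32)).reshape(-1,2)
            r=least_squares(lambda q:np.hypot(*(hu-q[:2]).T)-q[2],[*P.mean(0),.03],loss="soft_l1",f_scale=.001)
            print(k,s[i].tolist(),r.x)
w=np.hstack([im[60:340,100:400],cv2.resize(t[150:290,60:310],(500,280))]);cv2.imwrite("pics/c3.png",w)
E
```

```text
[0.5466 0.0011 0.2374] [-3.1416  0.     -3.141 ]
red [260, 160, 24, 37, 625] [0.562  0.0343 0.0205]
yellow [212, 114, 57, 57, 2547] [ 0.5217 -0.0063  0.0297]
blue [162, 146, 53, 53, 2168] [ 0.5537 -0.0618  0.0283]
```

View pics/c3.png

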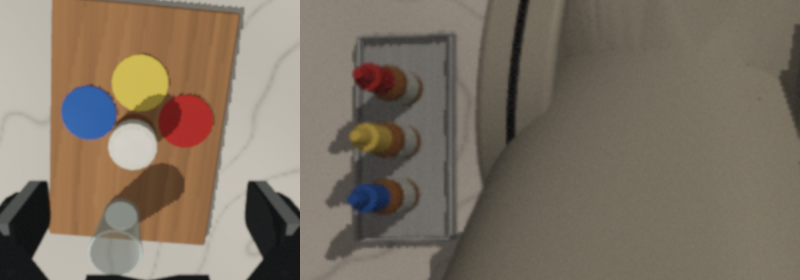

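All three bottles stand in the tray. Wrist: red coaster at (286,181), blue (189,172), yellow (240.5,142.5), jar lid (232.5,205).

```bash
python3 - <<'E'
from h import *
np.set_printoptions(precision=4,suppress=True)
p=np.load("w3.npy");C=cal("wrist",{"position":p[:3],"orientation":p[3:]})
print(plane([(286,181),(189,172),(240.5,142.5)],.018,C)); print(plane([(232.5,205)],.061,C), cross((258.1,191.4),cal("top"),(232.5,205),C))
E
```

```text
[[ 0.5629  0.0434  0.018 ]
 [ 0.5529 -0.061   0.018 ]
 [ 0.5213 -0.0056  0.018 ]]
[[ 0.5762 -0.0128  0.061 ]] (array([ 0.5767, -0.0138,  0.0593]), np.float64(0.001968942869184749))
```

Emit:
{"op": "servo_tool", "data": {
  "travel": [
    [-3, -1.4, 0],
    [0, 0, 2],
    [0, 0, 4],
    [0, 0, 4],
    [0, 0, 4],
    [0, 0, 3],
    [0, 0, 2],
    [0, 0, 0.2]
  ],
  "rot": [
    [0, 0, 0],
    [0, 0, 0],
    [0, 0, 0],
    [0, 0, 0],
    [0, 0, 0],
    [0, 0, 0],
    [0, 0, 0],
    [0, 0, 0]
  ]
}}

```text
time_s: 24.35
position: [0.5737, -0.0128, 0.0421]
orientation: [3.141, -0.007, -3.142]
wrist_force: [-0.0, -0.3, 0.8]
finger_gap: 0.0858
gripper_force: 0.0
```

Emit:
{"op": "servo_tool", "data": {
  "travel": [
    [0, 0, 0],
    [0, 0, 0],
    [0, 0, 0],
    [0, 0, 0],
    [0, 0, 0],
    [0, 0, 0],
    [0, 0, 0],
    [0, 0, 0]
  ],
  "rot": [
    [0, 0, 0],
    [0, 0, 0],
    [0, 0, 0],
    [0, 0, 0],
    [0, 0, 0],
    [0, 0, 0],
    [0, 0, 0],
    [0, 0, 0]
  ],
  "gripper": 1,
  "squeeze": 30
}}

```text
time_s: 25.15
position: [0.5784, -0.0133, 0.0473]
orientation: [-3.141, 0.004, -3.141]
wrist_force: [-0.9, 0.4, 6.6]
finger_gap: 0.047
gripper_force: 31.5
```

Emit:
{"op": "servo_tool", "data": {
  "travel": [
    [0, 0, -1],
    [0, 0, -2.5],
    [0, 0, -3],
    [0, 0, -3],
    [0, 0, -1.5],
    [0, -2, 0],
    [0, -3.5, 0],
    [0, -4, 0]
  ],
  "rot": [
    [0, 0, 0],
    [0, 0, 0],
    [0, 0, 0],
    [0, 0, 0],
    [0, 0, 0],
    [0, 0, 0],
    [0, 0, 0],
    [0, 0, 0]
  ]
}}

```text
time_s: 25.95
position: [0.5762, -0.1081, 0.1558]
orientation: [3.141, -0.0, -3.139]
wrist_force: [0.2, -0.4, -0.8]
finger_gap: 0.0476
gripper_force: 31.3
```

Emit:
{"op": "servo_tool", "data": {
  "travel": [
    [0, -4, 0],
    [0, -4, 0],
    [0, -4, 0],
    [0, -4, 0],
    [0, -3.5, 0],
    [0, -2, 0],
    [0, -1, 0],
    [0, 0, 0]
  ],
  "rot": [
    [0, 0, 0],
    [0, 0, 0],
    [0, 0, 0],
    [0, 0, 0],
    [0, 0, 0],
    [0, 0, 0],
    [0, 0, 0],
    [0, 0, 0]
  ]
}}

```text
time_s: 26.75
position: [0.5765, -0.3334, 0.1552]
orientation: [3.141, -0.0, 3.141]
wrist_force: [-1.0, 1.1, -1.5]
finger_gap: 0.0477
gripper_force: 31.4
```

```bash
python3 - <<'E'
from h import *
st=state(); im=optics.read_camera("wrist")[...,::-1]
np.save("w4.npy",np.r_[st["position"],st["orientation"]]);cv2.imwrite("pics/w4.png",im);print(st["position"],st["orientation"])
E
```

```text
[ 0.5764786  -0.33343415  0.15517173] [ 3.14094211e+00 -3.00061335e-04  3.14084840e+00]
```

View pics/w4.png

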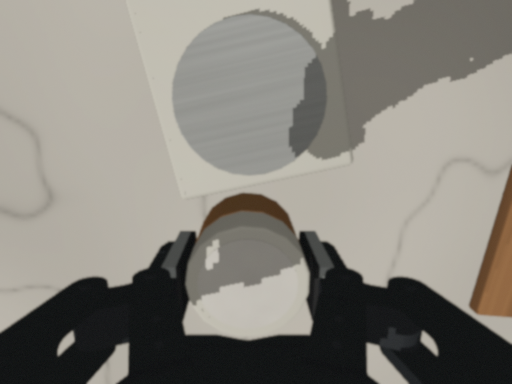

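Wrist: the pan outline passes through cols 172 and 327 at row ~93 and rows 12 to 175, so its centre is about (249.5,94). The jar is held level.

```bash
python3 - <<'E'
from h import *
np.set_printoptions(precision=4,suppress=True)
p=np.load("w4.npy");C=cal("wrist",{"position":p[:3],"orientation":p[3:]})
P=plane([(172,93),(327,93),(248,175),(255,12)],.04,C); print(P,(P[0]+P[1])/2,(P[2]+P[3])/2)
c=(249.5,93.5)
print(cross((403,225.5),cal("top"),c,C),cross((281.7,308.5),cal("side"),c,C))
E
```

```text
[[ 0.5038 -0.3858  0.04  ]
 [ 0.5039 -0.277   0.04  ]
 [ 0.5628 -0.3325  0.04  ]
 [ 0.4525 -0.3278  0.04  ]] [ 0.5038 -0.3314  0.04  ] [ 0.5076 -0.3302  0.04  ]
(array([ 0.5049, -0.3313,  0.0381]), np.float64(0.0014855970202291395)) (array([ 0.5053, -0.3324,  0.0328]), np.float64(0.003299315837069861))
```

Emit:
{"op": "servo_tool", "data": {
  "travel": [
    [1.5, 0.2, 0],
    [2.5, 0, 0],
    [2, 0, 0],
    [0.9, 0, 0],
    [0, 0, 1.5],
    [0, 0, 2],
    [0, 0, 2],
    [0, 0, 1]
  ],
  "rot": [
    [0, 0, 0],
    [0, 0, 0],
    [0, 0, 0],
    [0, 0, 0],
    [0, 0, 0],
    [0, 0, 0],
    [0, 0, 0],
    [0, 0, 0]
  ]
}}

```text
time_s: 27.6
position: [0.5074, -0.3295, 0.0875]
orientation: [3.139, -0.002, -3.14]
wrist_force: [-0.7, 0.7, -2.1]
finger_gap: 0.0472
gripper_force: 31.4
```

Emit:
{"op": "servo_tool", "data": {
  "travel": [
    [0, 0, 0.6],
    [0, 0, 0.4],
    [0, 0, 0.2],
    [0, 0, 0.1],
    [0, 0, 0.1],
    [0, 0, 0],
    [0, 0, 0],
    [0, 0, 0]
  ],
  "rot": [
    [0, 0, 0],
    [0, 0, 0],
    [0, 0, 0],
    [0, 0, 0],
    [0, 0, 0],
    [0, 0, 0],
    [0, 0, 0],
    [0, 0, 0]
  ]
}}

```text
time_s: 28.4
position: [0.5078, -0.3313, 0.0766]
orientation: [-3.141, 0.0, -3.141]
wrist_force: [-0.6, -0.0, -1.1]
finger_gap: 0.047
gripper_force: 31.4
```

Emit:
{"op": "servo_tool", "data": {
  "travel": [
    [0, 0, 0.2],
    [0, 0, 0.1],
    [0, 0, 0.1],
    [0, 0, 0],
    [0, 0, 0],
    [0, 0, 0],
    [0, 0, 0],
    [0, 0, 0]
  ],
  "rot": [
    [0, 0, 0],
    [0, 0, 0],
    [0, 0, 0],
    [0, 0, 0],
    [0, 0, 0],
    [0, 0, 0],
    [0, 0, 0],
    [0, 0, 0]
  ]
}}

```text
time_s: 29.2
position: [0.5077, -0.3311, 0.0724]
orientation: [-3.142, -0.0, -3.141]
wrist_force: [-1.1, 1.8, 1.1]
finger_gap: 0.0472
gripper_force: 31.5
```

Emit:
{"op": "servo_tool", "data": {
  "travel": [
    [0, 0, 0.1],
    [0, 0, 0],
    [0, 0, 0],
    [0, 0, 0],
    [0, 0, 0],
    [0, 0, 0],
    [0, 0, 0],
    [0, 0, 0]
  ],
  "rot": [
    [0, 0, 0],
    [0, 0, 0],
    [0, 0, 0],
    [0, 0, 0],
    [0, 0, 0],
    [0, 0, 0],
    [0, 0, 0],
    [0, 0, 0]
  ]
}}

```text
time_s: 30.0
position: [0.5076, -0.3311, 0.0723]
orientation: [-3.141, -0.0, -3.141]
wrist_force: [-4.5, 1.4, 6.8]
finger_gap: 0.0473
gripper_force: 32.0
```

Emit:
{"op": "servo_tool", "data": {
  "travel": [
    [0, 0, 0],
    [0, 0, 0],
    [0, 0, 0],
    [0, 0, 0],
    [0, 0, 0],
    [0, 0, 0],
    [0, 0, -1],
    [0, 0, -2.5]
  ],
  "rot": [
    [0, 0, 0],
    [0, 0, 0],
    [0, 0, 0],
    [0, 0, 0],
    [0, 0, 0],
    [0, 0, 0],
    [0, 0, 0],
    [0, 0, 0]
  ],
  "gripper": -1
}}

```text
time_s: 30.8
position: [0.5059, -0.3297, 0.1047]
orientation: [3.138, -0.004, -3.141]
wrist_force: [0.5, 1.1, 0.4]
finger_gap: 0.0855
gripper_force: 0.0
```

Emit:
{"op": "servo_tool", "data": {
  "travel": [
    [0, 0, -3],
    [0, 0, -4],
    [0, 0, -4],
    [0, 0, -2],
    [-2, 3, 0],
    [-2, 4, 0],
    [-2, 4, 0],
    [-1, 4, 0]
  ],
  "rot": [
    [0, 0, 0],
    [0, 0, 0],
    [0, 0, 0],
    [0, 0, 0],
    [0, 0, 0],
    [0, 0, 0],
    [0, 0, 0],
    [0, 0, 0]
  ],
  "gripper": -0.4
}}

```text
time_s: 31.6
position: [0.5791, -0.1799, 0.2374]
orientation: [-3.141, 0.002, -3.142]
wrist_force: [0.6, 0.6, 0.4]
finger_gap: 0.0599
gripper_force: 0.0
```

```bash
python3 - <<'E'
from h import *
st=state(); im=optics.read_camera("wrist")[...,::-1]
np.save("w5.npy",np.r_[st["position"],st["orientation"]]);cv2.imwrite("pics/w5.png",im);print(st["position"],st["orientation"])
E
```

```text
[ 0.57909373 -0.17989992  0.23740406] [-3.14098953e+00  2.18099339e-03 -3.14158503e+00]
```

View pics/w5.png

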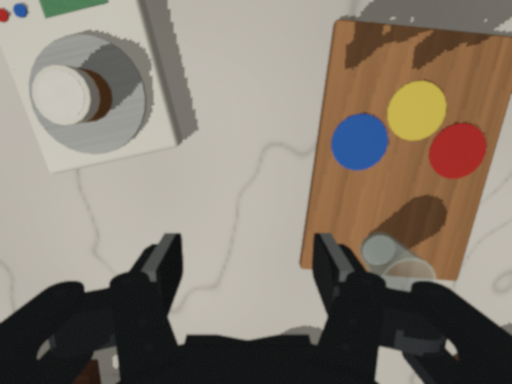

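Wrist: the jar stands on the pan, lid at (62,96) and pan centre (88,92.5). The clear coasters are blue (360,141.5), yellow (417,111), red (458,151).

```bash
python3 - <<'E'
from h import *
np.set_printoptions(precision=4,suppress=True)
p=np.load("w5.npy");C=cal("wrist",{"position":p[:3],"orientation":p[3:]})
print(plane([(360,141.5),(417,111),(458,151)],.018,C),plane([(62,96)],.086,C),plane([(88,92.5)],.04,C))
E
```

```text
[[ 0.5534 -0.0614  0.018 ]
 [ 0.5223 -0.0059  0.018 ]
 [ 0.5634  0.0433  0.018 ]] [[ 0.5082 -0.3298  0.086 ]] [[ 0.5045 -0.3298  0.04  ]]
```

Emit:
{"op": "servo_tool", "data": {
  "travel": [
    [1.1, 4.5, 0],
    [1.1, 4.5, 0],
    [1.1, 4.5, 0],
    [1.1, 4.5, 0],
    [1.1, 4.5, 0],
    [1.1, 4.5, 0],
    [1.1, 4.5, 0],
    [1.1, 4.5, 0]
  ],
  "rot": [
    [0, 0, 0],
    [0, 0, 0],
    [0, 0, 0],
    [0, 0, 0],
    [0, 0, 0],
    [0, 0, 0],
    [0, 0, 0],
    [0, 0, 0]
  ]
}}

```text
time_s: 32.45
position: [0.489, 0.1804, 0.2373]
orientation: [3.141, 0.001, -3.142]
wrist_force: [0.9, 0.4, -0.4]
finger_gap: 0.0599
gripper_force: 0.0
```

Emit:
{"op": "servo_tool", "data": {
  "travel": [
    [1.1, 4.5, 0],
    [1.1, 4.5, 0],
    [1, 3.2, 0],
    [0, 0, 0],
    [0, 0, 0],
    [0, 0, 0],
    [0, 0, 0],
    [0, 0, 0]
  ],
  "rot": [
    [0, 0, 0],
    [0, 0, 0],
    [0, 0, 0],
    [0, 0, 0],
    [0, 0, 0],
    [0, 0, 0],
    [0, 0, 0],
    [0, 0, 0]
  ]
}}

```text
time_s: 33.25
position: [0.458, 0.2997, 0.2364]
orientation: [-3.141, 0.0, 3.14]
wrist_force: [0.1, -0.1, 1.0]
finger_gap: 0.0601
gripper_force: 0.0
```

Emit:
{"op": "servo_tool", "data": {
  "travel": [
    [0, 1.1, 0],
    [0, 0, 2],
    [0, 0, 3.5],
    [0, 0, 3.5],
    [0, 0, 3],
    [0, 0, 1.5],
    [0, 0, 0.1],
    [0, 0, 0]
  ],
  "rot": [
    [0, 0, 0],
    [0, 0, 0],
    [0, 0, 0],
    [0, 0, 0],
    [0, 0, 0],
    [0, 0, 0],
    [0, 0, 0],
    [0, 0, 0]
  ]
}}

```text
time_s: 34.05
position: [0.4578, 0.3121, 0.1004]
orientation: [3.142, -0.0, -3.141]
wrist_force: [-0.3, -0.8, -0.0]
finger_gap: 0.0598
gripper_force: 0.0
```

Emit:
{"op": "servo_tool", "data": {
  "travel": [
    [0, 0, 0],
    [0, 0, 0],
    [0, 0, 0],
    [0, 0, 0],
    [0, 0, 0],
    [0, 0, 0],
    [0, 0, 0],
    [0, 0, 0]
  ],
  "rot": [
    [0, 0, 0],
    [0, 0, 0],
    [0, 0, 0],
    [0, 0, 0],
    [0, 0, 0],
    [0, 0, 0],
    [0, 0, 0],
    [0, 0, 0]
  ],
  "gripper": 1,
  "squeeze": 25
}}

```text
time_s: 34.85
position: [0.4587, 0.3123, 0.1018]
orientation: [3.141, 0.003, -3.142]
wrist_force: [0.1, -1.1, 6.4]
finger_gap: 0.027
gripper_force: 25.6
```

Emit:
{"op": "servo_tool", "data": {
  "travel": [
    [0, 0, -1],
    [0, 0, -2.5],
    [0, 0, -3],
    [0, 0, -2.5],
    [-0.3, -1.5, 0],
    [-1, -3, 0],
    [-1.2, -4, 0],
    [-1.2, -4, 0]
  ],
  "rot": [
    [0, 0, 0],
    [0, 0, 0],
    [0, 0, 0],
    [0, 0, 0],
    [0, 0, 0],
    [0, 0, 0],
    [0, 0, 0],
    [0, 0, 0]
  ]
}}

```text
time_s: 35.65
position: [0.4936, 0.1851, 0.1892]
orientation: [-3.141, -0.002, -3.14]
wrist_force: [0.2, 0.5, -1.0]
finger_gap: 0.0275
gripper_force: 25.0
```

Emit:
{"op": "servo_tool", "data": {
  "travel": [
    [-1.2, -4, 0],
    [-1.2, -4, 0],
    [-1.2, -4, 0],
    [-1.2, -4, 0],
    [-1, -4, 0],
    [0, -3, 0],
    [0, -1.5, 0],
    [0, -0.4, 0]
  ],
  "rot": [
    [0, 0, 0],
    [0, 0, 0],
    [0, 0, 0],
    [0, 0, 0],
    [0, 0, 0],
    [0, 0, 0],
    [0, 0, 0],
    [0, 0, 0]
  ]
}}

```text
time_s: 36.45
position: [0.5515, -0.0636, 0.1892]
orientation: [3.141, -0.002, 3.139]
wrist_force: [0.2, 0.5, -0.9]
finger_gap: 0.0268
gripper_force: 25.1
```

Emit:
{"op": "servo_tool", "data": {
  "travel": [
    [0, 0, 1],
    [0, 0, 2],
    [0, 0, 2],
    [0, 0, 1],
    [0, 0, 0.4],
    [0, 0, 0.2],
    [0, 0, 0],
    [0, 0, 0]
  ],
  "rot": [
    [0, 0, 0],
    [0, 0, 0],
    [0, 0, 0],
    [0, 0, 0],
    [0, 0, 0],
    [0, 0, 0],
    [0, 0, 0],
    [0, 0, 0]
  ]
}}

```text
time_s: 37.25
position: [0.5534, -0.0621, 0.1252]
orientation: [-3.141, 0.002, -3.141]
wrist_force: [0.6, -0.2, -1.2]
finger_gap: 0.0272
gripper_force: 25.1
```

Emit:
{"op": "servo_tool", "data": {
  "travel": [
    [0, 0, 0.5],
    [0, 0, 0.3],
    [0, 0, 0.1],
    [0, 0, 0.1],
    [0, 0, 0.1],
    [0, 0, 0],
    [0, 0, 0],
    [0, 0, 0]
  ],
  "rot": [
    [0, 0, 0],
    [0, 0, 0],
    [0, 0, 0],
    [0, 0, 0],
    [0, 0, 0],
    [0, 0, 0],
    [0, 0, 0],
    [0, 0, 0]
  ]
}}

```text
time_s: 38.05
position: [0.5536, -0.0626, 0.1158]
orientation: [-3.141, 0.002, 3.142]
wrist_force: [-2.7, -0.3, 10.8]
finger_gap: 0.0271
gripper_force: 26.1
```

Emit:
{"op": "servo_tool", "data": {
  "travel": [
    [0, 0, 0],
    [0, 0, 0],
    [0, 0, 0],
    [0, 0, -0.5],
    [0, 0, -2],
    [0, 0, -3],
    [0, 0, -4],
    [0, 0, -3]
  ],
  "rot": [
    [0, 0, 0],
    [0, 0, 0],
    [0, 0, 0],
    [0, 0, 0],
    [0, 0, 0],
    [0, 0, 0],
    [0, 0, 0],
    [0, 0, 0]
  ],
  "gripper": -0.4
}}

```text
time_s: 38.85
position: [0.553, -0.0622, 0.2406]
orientation: [-3.141, 0.002, -3.141]
wrist_force: [0.6, -0.4, -0.6]
finger_gap: 0.0593
gripper_force: 0.0
```

Emit:
{"op": "servo_tool", "data": {
  "travel": [
    [0.4, 4.7, 0],
    [0.4, 4.7, 0],
    [0.4, 4.7, 0],
    [0.4, 4.7, 0],
    [0.4, 4.7, 0],
    [0.4, 4.7, 0],
    [0.5, 4.7, 0],
    [0.5, 4.5, 0]
  ],
  "rot": [
    [0, 0, 0],
    [0, 0, 0],
    [0, 0, 0],
    [0, 0, 0],
    [0, 0, 0],
    [0, 0, 0],
    [0, 0, 0],
    [0, 0, 0]
  ]
}}

```text
time_s: 39.65
position: [0.518, 0.3139, 0.2385]
orientation: [3.142, 0.0, -3.141]
wrist_force: [1.2, 0.2, 0.9]
finger_gap: 0.0598
gripper_force: 0.0
```

Emit:
{"op": "servo_tool", "data": {
  "travel": [
    [0, 0, 0],
    [0, 0, 0],
    [0, 0, 1],
    [0, 0, 1],
    [0, 0, 0],
    [0, 0, 0],
    [0, 0, 0],
    [0, 0, 0]
  ],
  "rot": [
    [0, 0, 0],
    [0, 0, 0],
    [0, 0, 0],
    [0, 0, 0],
    [0, 0, 0],
    [0, 0, 0],
    [0, 0, 0],
    [0, 0, 0]
  ]
}}

```text
time_s: 40.45
position: [0.5189, 0.3117, 0.2187]
orientation: [3.141, 0.001, 3.141]
wrist_force: [0.8, 0.3, -0.1]
finger_gap: 0.0602
gripper_force: 0.0
```

Good; descend to z≈0.100 and grip.

Emit:
{"op": "servo_tool", "data": {
  "travel": [
    [0, 0, 2],
    [0, 0, 3.5],
    [0, 0, 3.5],
    [0, 0, 2],
    [0, 0, 0.9],
    [0, 0, 0],
    [0, 0, 0],
    [0, 0, 0]
  ],
  "rot": [
    [0, 0, 0],
    [0, 0, 0],
    [0, 0, 0],
    [0, 0, 0],
    [0, 0, 0],
    [0, 0, 0],
    [0, 0, 0],
    [0, 0, 0]
  ]
}}

```text
time_s: 41.25
position: [0.52, 0.3126, 0.1012]
orientation: [3.14, 0.003, -3.141]
wrist_force: [0.4, 0.2, 0.7]
finger_gap: 0.0596
gripper_force: 0.0
```

Emit:
{"op": "servo_tool", "data": {
  "travel": [
    [0, 0, 0],
    [0, 0, 0],
    [0, 0, 0],
    [0, 0, 0],
    [0, 0, 0],
    [0, 0, 0],
    [0, 0, 0],
    [0, 0, 0]
  ],
  "rot": [
    [0, 0, 0],
    [0, 0, 0],
    [0, 0, 0],
    [0, 0, 0],
    [0, 0, 0],
    [0, 0, 0],
    [0, 0, 0],
    [0, 0, 0]
  ],
  "gripper": 1
}}

```text
time_s: 42.05
position: [0.5192, 0.3122, 0.1003]
orientation: [3.141, 0.002, -3.141]
wrist_force: [-0.4, 0.4, 6.0]
finger_gap: 0.027
gripper_force: 25.0
```

Emit:
{"op": "servo_tool", "data": {
  "travel": [
    [0, 0, -1],
    [0, 0, -2.5],
    [0, 0, -3],
    [0, 0, -2.5],
    [-0.2, -1.5, 0],
    [0, -3, 0],
    [0, -4, 0],
    [0, -4, 0]
  ],
  "rot": [
    [0, 0, 0],
    [0, 0, 0],
    [0, 0, 0],
    [0, 0, 0],
    [0, 0, 0],
    [0, 0, 0],
    [0, 0, 0],
    [0, 0, 0]
  ]
}}

```text
time_s: 42.85
position: [0.5192, 0.1849, 0.1877]
orientation: [-3.14, -0.003, -3.14]
wrist_force: [0.3, -0.1, -1.3]
finger_gap: 0.0272
gripper_force: 24.9
```

Emit:
{"op": "servo_tool", "data": {
  "travel": [
    [0, -4, 0],
    [0, -4, 0],
    [0, -4, 0],
    [0, -4, 0],
    [0, -2, 0],
    [0, -1, 0],
    [0, -0.3, 0],
    [0, 0, 1]
  ],
  "rot": [
    [0, 0, 0],
    [0, 0, 0],
    [0, 0, 0],
    [0, 0, 0],
    [0, 0, 0],
    [0, 0, 0],
    [0, 0, 0],
    [0, 0, 0]
  ]
}}

```text
time_s: 43.65
position: [0.5214, -0.0061, 0.1797]
orientation: [3.142, 0.002, -3.142]
wrist_force: [1.3, 0.6, -1.0]
finger_gap: 0.0272
gripper_force: 25.1
```

Emit:
{"op": "servo_tool", "data": {
  "travel": [
    [0, 0, 2],
    [0, 0, 1.5],
    [0, 0, 1],
    [0, 0, 0.5],
    [0, 0, 0.3],
    [0, 0, 0],
    [0, 0, 0],
    [0, 0, 0]
  ],
  "rot": [
    [0, 0, 0],
    [0, 0, 0],
    [0, 0, 0],
    [0, 0, 0],
    [0, 0, 0],
    [0, 0, 0],
    [0, 0, 0],
    [0, 0, 0]
  ]
}}

```text
time_s: 44.45
position: [0.5212, -0.0062, 0.127]
orientation: [-3.141, 0.001, -3.141]
wrist_force: [-0.2, -0.1, -0.8]
finger_gap: 0.0272
gripper_force: 25.0
```

Need about 1.3 cm to contact at ~0.114.

Emit:
{"op": "servo_tool", "data": {
  "travel": [
    [0, 0, 0.6],
    [0, 0, 0.4],
    [0, 0, 0.2],
    [0, 0, 0.1],
    [0, 0, 0.1],
    [0, 0, 0],
    [0, 0, 0],
    [0, 0, 0]
  ],
  "rot": [
    [0, 0, 0],
    [0, 0, 0],
    [0, 0, 0],
    [0, 0, 0],
    [0, 0, 0],
    [0, 0, 0],
    [0, 0, 0],
    [0, 0, 0]
  ]
}}

```text
time_s: 45.25
position: [0.521, -0.0062, 0.1144]
orientation: [-3.141, 0.001, -3.141]
wrist_force: [-4.4, -0.3, 12.1]
finger_gap: 0.0273
gripper_force: 26.4
```

Emit:
{"op": "servo_tool", "data": {
  "travel": [
    [0, 0, 0],
    [0, 0, 0],
    [0, 0, 0],
    [0, 0, -0.5],
    [0, 0, -2],
    [0, 0, -3],
    [0, 0, -4],
    [0, 0, -3]
  ],
  "rot": [
    [0, 0, 0],
    [0, 0, 0],
    [0, 0, 0],
    [0, 0, 0],
    [0, 0, 0],
    [0, 0, 0],
    [0, 0, 0],
    [0, 0, 0]
  ],
  "gripper": -0.4
}}

```text
time_s: 46.05
position: [0.521, -0.0062, 0.2396]
orientation: [-3.141, 0.002, -3.141]
wrist_force: [1.0, -0.2, -0.3]
finger_gap: 0.0597
gripper_force: 0.0
```

Emit:
{"op": "servo_tool", "data": {
  "travel": [
    [-0.7, 4, 0],
    [-0.7, 4, 0],
    [-0.7, 4, 0],
    [-0.7, 4, 0],
    [-0.7, 4, 0],
    [-0.8, 4, 0],
    [-0.7, 4, 0],
    [-0.7, 3.8, 0]
  ],
  "rot": [
    [0, 0, 0],
    [0, 0, 0],
    [0, 0, 0],
    [0, 0, 0],
    [0, 0, 0],
    [0, 0, 0],
    [0, 0, 0],
    [0, 0, 0]
  ]
}}

```text
time_s: 46.85
position: [0.5776, 0.3137, 0.2373]
orientation: [-3.142, -0.0, -3.141]
wrist_force: [1.1, 0.3, -0.9]
finger_gap: 0.0597
gripper_force: 0.0
```

Emit:
{"op": "servo_tool", "data": {
  "travel": [
    [0, 0, 0],
    [0, 0, 0],
    [0, 0, 1],
    [0, 0, 1],
    [0, 0, 0],
    [0, 0, 0],
    [0, 0, 0],
    [0, 0, 0]
  ],
  "rot": [
    [0, 0, 0],
    [0, 0, 0],
    [0, 0, 0],
    [0, 0, 0],
    [0, 0, 0],
    [0, 0, 0],
    [0, 0, 0],
    [0, 0, 0]
  ]
}}

```text
time_s: 47.65
position: [0.5779, 0.3117, 0.2178]
orientation: [3.141, 0.001, 3.141]
wrist_force: [-0.6, 0.2, 0.2]
finger_gap: 0.0595
gripper_force: 0.0
```

Emit:
{"op": "servo_tool", "data": {
  "travel": [
    [0, 0, 2],
    [0, 0, 3.5],
    [0, 0, 3.5],
    [0, 0, 2],
    [0, 0, 0.8],
    [0, 0, 0],
    [0, 0, 0],
    [0, 0, 0]
  ],
  "rot": [
    [0, 0, 0],
    [0, 0, 0],
    [0, 0, 0],
    [0, 0, 0],
    [0, 0, 0],
    [0, 0, 0],
    [0, 0, 0],
    [0, 0, 0]
  ]
}}

```text
time_s: 48.45
position: [0.579, 0.3125, 0.1014]
orientation: [3.14, 0.003, -3.141]
wrist_force: [0.3, 0.2, 1.2]
finger_gap: 0.0599
gripper_force: 0.0
```

Emit:
{"op": "servo_tool", "data": {
  "travel": [
    [0, 0, 0],
    [0, 0, 0],
    [0, 0, 0],
    [0, 0, 0],
    [0, 0, 0],
    [0, 0, 0],
    [0, 0, 0],
    [0, 0, 0]
  ],
  "rot": [
    [0, 0, 0],
    [0, 0, 0],
    [0, 0, 0],
    [0, 0, 0],
    [0, 0, 0],
    [0, 0, 0],
    [0, 0, 0],
    [0, 0, 0]
  ],
  "gripper": 1
}}

```text
time_s: 49.25
position: [0.5782, 0.3122, 0.1004]
orientation: [3.141, 0.002, -3.141]
wrist_force: [-0.1, -0.1, 5.9]
finger_gap: 0.0272
gripper_force: 25.1
```

Emit:
{"op": "servo_tool", "data": {
  "travel": [
    [0, 0, -1],
    [0, 0, -2.5],
    [0, 0, -3],
    [0, 0, -2.5],
    [0.5, -1.5, 0],
    [0.5, -3, 0],
    [0.5, -4, 0],
    [0, -4, 0]
  ],
  "rot": [
    [0, 0, 0],
    [0, 0, 0],
    [0, 0, 0],
    [0, 0, 0],
    [0, 0, 0],
    [0, 0, 0],
    [0, 0, 0],
    [0, 0, 0]
  ]
}}

```text
time_s: 50.05
position: [0.5601, 0.1851, 0.1877]
orientation: [-3.14, -0.003, -3.14]
wrist_force: [1.0, 0.2, -0.9]
finger_gap: 0.0273
gripper_force: 24.8
```

Emit:
{"op": "servo_tool", "data": {
  "travel": [
    [0, -4, 0],
    [0, -4, 0],
    [0, -3, 0],
    [0, -2, 0],
    [0, -1, 0],
    [0, -0.4, 0],
    [0, 0, 0],
    [0, 0, 1]
  ],
  "rot": [
    [0, 0, 0],
    [0, 0, 0],
    [0, 0, 0],
    [0, 0, 0],
    [0, 0, 0],
    [0, 0, 0],
    [0, 0, 0],
    [0, 0, 0]
  ]
}}

```text
time_s: 50.85
position: [0.5637, 0.0436, 0.1802]
orientation: [3.141, 0.003, -3.14]
wrist_force: [0.1, 0.5, -0.0]
finger_gap: 0.0276
gripper_force: 24.8
```

Emit:
{"op": "servo_tool", "data": {
  "travel": [
    [0, 0, 2],
    [0, 0, 1.5],
    [0, 0, 1],
    [0, 0, 0.5],
    [0, 0, 0.3],
    [0, 0, 0],
    [0, 0, 0],
    [0, 0, 0]
  ],
  "rot": [
    [0, 0, 0],
    [0, 0, 0],
    [0, 0, 0],
    [0, 0, 0],
    [0, 0, 0],
    [0, 0, 0],
    [0, 0, 0],
    [0, 0, 0]
  ]
}}

```text
time_s: 51.65
position: [0.5632, 0.0429, 0.1271]
orientation: [-3.142, 0.002, -3.141]
wrist_force: [0.3, -0.1, -1.0]
finger_gap: 0.0271
gripper_force: 24.8
```

Emit:
{"op": "servo_tool", "data": {
  "travel": [
    [0, 0, 0.6],
    [0, 0, 0.4],
    [0, 0, 0.2],
    [0, 0, 0.1],
    [0, 0, 0],
    [0, 0, 0],
    [0, 0, 0],
    [0, 0, 0]
  ],
  "rot": [
    [0, 0, 0],
    [0, 0, 0],
    [0, 0, 0],
    [0, 0, 0],
    [0, 0, 0],
    [0, 0, 0],
    [0, 0, 0],
    [0, 0, 0]
  ]
}}

```text
time_s: 52.45
position: [0.5627, 0.0429, 0.1144]
orientation: [-3.142, 0.0, -3.141]
wrist_force: [-1.5, 1.0, 6.5]
finger_gap: 0.0278
gripper_force: 25.6
```

Emit:
{"op": "servo_tool", "data": {
  "travel": [
    [0, 0, 0],
    [0, 0, 0],
    [0, 0, 0],
    [0, 0, -0.5],
    [0, 0, -2],
    [0, 0, -3],
    [0, 0, -4],
    [0, 0, -3]
  ],
  "rot": [
    [0, 0, 0],
    [0, 0, 0],
    [0, 0, 0],
    [0, 0, 0],
    [0, 0, 0],
    [0, 0, 0],
    [0, 0, 0],
    [0, 0, 0]
  ],
  "gripper": -0.4
}}

```text
time_s: 53.25
position: [0.5631, 0.0429, 0.2408]
orientation: [-3.142, 0.002, -3.141]
wrist_force: [1.1, -0.2, 0.2]
finger_gap: 0.0598
gripper_force: 0.0
```

Emit:
{"op": "servo_tool", "data": {
  "travel": [
    [0, 4, 0],
    [0, 4, 0],
    [0, 4, 0],
    [0, 4, 0],
    [0, 4, 0],
    [0, 4, 0],
    [0, 4, 0],
    [0, 0, 0]
  ],
  "rot": [
    [0, 0, 0],
    [0, 0, 0],
    [0, 0, 0],
    [0, 0, 0],
    [0, 0, 0],
    [0, 0, 0],
    [0, 0, 0],
    [0, 0, 0]
  ]
}}

```text
time_s: 54.05
position: [0.5623, 0.3273, 0.2383]
orientation: [3.14, 0.001, -3.136]
wrist_force: [-0.3, 0.2, 0.2]
finger_gap: 0.0596
gripper_force: 0.0
```

```bash
python3 - <<'E'
from h import *
t=optics.read_camera("top")[...,::-1];s=optics.read_camera("side")[...,::-1]
w=np.hstack([cv2.resize(t[120:270,200:440],(480,300)),cv2.resize(s[150:340,190:330],(310,420))[:300]]) 
cv2.imwrite("pics/f.png",w)
E
```

```text
(no output)
```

View pics/f.png

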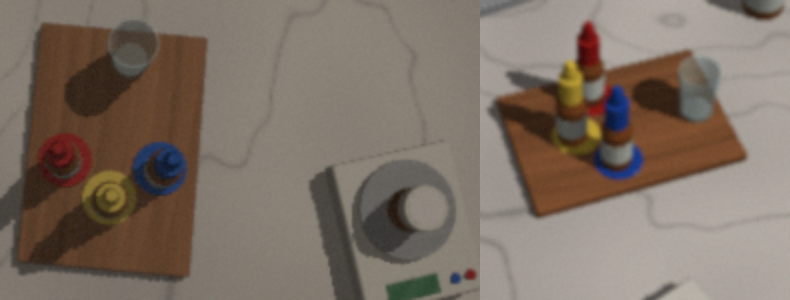

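The final views show each bottle upright on its own coaster, e.g. red cap at (60,150) over its coaster at (65,160) in the crop. The jar is on the pan and the beaker has not moved.

```bash
python3 -c "
from station import ctrl; print(ctrl.job_done())"
```

```text
the job is handed in; nothing more can be done
None
```

The job is handed in: in the last pictures each bottle stands upright on its own coaster, the jar is about 4 mm from the middle of the scale's pan, and the beaker looks unmoved; the hand-in returned no verdict.

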